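# Fasten the sample carousel and bring the open vial under the dosing arm

### The job

Fasten the sample carousel and get the next sample ready for dosing: turn the star knob on its hub anticlockwise until the thread drops with a click, then clockwise until it is fully home. Then advance the carousel until the one vial without a cap stands at the dosing station with the pawl clicked in, and swing the dosing arm in over it to its stop, leaving the vials upright and the things on the bench undisturbed.

Things in the scene. Friction and masses are not known exactly. Their poses are not given: they have to be found in the camera images.
- changer: the white sample changer, fixed to the bench: square housing 280 x 280 x 56 mm, one corner extended to carry an aluminium post. Origin: on the carousel's vertical axis, at bench level; z up; y points from that axis to the dosing station; its -x side (teal strip) faces roughly to the robot
- hub_top (a point): top of the carousel's white hub (diameter 46 mm), on its axis, 147 mm above the bench. The carousel: a white disc (diameter 214 mm) with eight vial cups (outer diameter 35 mm) every 45 degrees on a circle of radius 90 mm; cup rims 110 mm, vial tops 136 (open) to 141 mm above the bench. This frame turns with the carousel
- knob_grip (a point): on the axis of the black six-lobed star knob on the hub, at the middle of its lobes (24 mm high). 54 mm across opposite lobes, 49 mm where each finger bears on two neighbouring lobes: lobes lie at 0, 60, 120 ... degrees from this frame's x axis, so the 49 mm grip closes along 30, 90 or 150 degrees. 165 mm above the bench when home
- star_knob (a joint): turn of the star knob relative to the carousel, rad, positive clockwise from above. Captive on a coarse two-start thread (10 mm a turn). Starts at 0.5 to 1.1, lying on top of the first thread; turned anticlockwise it rides up and drops at about -0.1 (back limit -1.0). From there clockwise the thread takes it down to a firm stop at 2.25: home. Without the drop it stays 5 mm too high
- knob_lift (a joint): height of the star knob above home, m: 0.007 to 0.008 at the start, up to 0.0086 at the thread's end, 0.0035 to 0.0052 after the drop, 0 at home (no gap to the hub). Weight and a light spring press it down with 8 N; a hard grip can hold it up. It turns with 0.06 to 0.1 N m, so fingers set 1 to 2 mm wider than it turn it like a loose spanner and leave it free to rise and fall
- turntable (a joint): turn of the carousel, rad, positive clockwise from above, 0 at the start. A scalloped wheel under it has eight rest positions 0.785 rad apart, held by the sprung pawl: 0.15 to 0.3 N m carries it out of one; let go within about 0.15 rad of one, it settles into it. Once the star knob is home, turning the knob on clockwise carries the carousel round
- click_pawl (a joint): outward travel of the sprung steel pawl whose roller runs on the scalloped wheel, on the housing's side opposite to the dosing station, m: 0 when it has clicked into a rest position, 0.0075 on a crest
- station (a point): the dosing station, fixed on the housing: where the mouth of the vial to be dosed must stand, 90 mm from the carousel's axis, 136 mm above the bench (a dark index mark lies on the housing beside it). At the start a capped vial stands here
- vial_mouth (a point): centre of the mouth of the only open vial (no cap, narrow glass neck diameter 21 mm; body diameter 28 mm, 56 mm tall). It stands one, two or three places before the station, counted so that turning clockwise brings it there
- vial_open: the open vial; origin: centre of its underside
- vial_a: one of the four closed sample vials in the carousel: clear glass, diameter 28 mm, 61 mm tall with its flat aluminium screw cap (diameter 26 mm). Origin: centre of its underside
- vial_b: one of the four closed sample vials in the carousel: clear glass, diameter 28 mm, 61 mm tall with its flat aluminium screw cap (diameter 26 mm). Origin: centre of its underside
- vial_c: one of the four closed sample vials in the carousel: clear glass, diameter 28 mm, 61 mm tall with its flat aluminium screw cap (diameter 26 mm). Origin: centre of its underside
- vial_d: one of the four closed sample vials in the carousel: clear glass, diameter 28 mm, 61 mm tall with its flat aluminium screw cap (diameter 26 mm). Origin: centre of its underside
- swing_peg (a point): middle of the gripping height of the upright aluminium peg (diameter 14 mm) on the dosing arm's head, 258 mm above the bench; the peg stands 18 mm above and 28 mm below this point, down to the head (diameter 36 mm)
- swing_pivot (a point): point on the dosing arm's vertical hinge axis (on the post), at the same height as swing_peg; the peg moves round it on a circle of radius 153 mm, anticlockwise seen from above on its way in, until it is straight above station
- nozzle_tip (a point): lower end of the black dosing nozzle (diameter 12 mm) under the arm's head, 152 mm above the bench, straight below the peg
- wash_bottle: white plastic wash bottle on the bench, diameter 68 mm, 170 mm tall; a bystander. Origin: centre of its underside
- beaker: empty glass beaker on the bench, diameter 72 mm, 85 mm tall; a bystander. Origin: centre of its underside
- spare_vial: capped spare vial standing on the bench, diameter 28 mm, 61 mm tall; a bystander. Origin: centre of its underside
- spare_cap: loose aluminium vial cap lying on the bench, diameter 26 mm, 11 mm high; a bystander. Origin: centre of its underside
- pipette: white hand pipette lying on the bench, 250 mm long, 26 mm high; a bystander. Origin: on the bench below its axis, 100 mm from its tip
- dosing_arm (a joint): swing of the white dosing arm about its post, rad: 0 at its stop over the dosing station, larger values swung out, clockwise seen from above; it starts at 0.8 to 1.3 and stays where it is left (0.06 N m of friction)

How it is judged:
By the outcome, as a careful person would: the job done as asked, in the order asked, and still so for the second after the job is handed in, with the robot touching nothing.
It also fails if it takes over 72 s, if anything falls off the work surface, if the arm or the gripper's body presses on something with over 40 N, if the wrist force passes 120 N, or if a joint passes its speed limit or range.

### The arm

A 6-joint arm with a two-finger parallel gripper is mounted at the origin on the work surface. World frame = base frame: x ahead of the robot, y to its left, z up, the work surface at z = 0. Lengths are in m, angles in degrees, forces in N, time in s.
With the tool pointing down it reaches from about 0.35 to 0.875 m from the base axis. Payload 4.2 kg.
Tool frame: the origin (TCP) lies midway between the tips of the shut fingers; the grasp point (between the pads) lies 19 mm behind it; z points along the fingers, y is the direction in which the jaws open and shut (so a half turn about z gives the same grasp; the last joint's range is limited). The gripper opens to 87 mm and grips with 3 to 60 N. Pads are 19 mm wide; open, the fingers measure 117 mm over their backs; the gripper's body (75 mm by 190 mm) begins 51 mm behind the grasp point.
Start: joints at [-54.97, 22.042, 0.453, 0, -68.411, -14.817], TCP at [0.216, -0.586, 0.223] pointing down, gripper open.
Joint ranges: [-179.83, 179.83], [-69.29, 118.12], [-61.27, 80.66], [-181.25, 117.63], [-171.15, -9.14], [-177.46, 177.46]. Speed limits (degrees/s): [159.86, 159.86, 180, 180, 180, 180].

### API

Orientations are given as a 3x3 rotation matrix whose columns are the frame's x, y, z axes.
In Python, from station import r gives the robot as it stands.
- The arm moves only by the tool play_rows, never from a script. Its argument "commands" is a list that holds one entry, the list of rows, each a list of 7 numbers: the shift along the world's x, y, z in m, then the turn, a rotation vector about the world's x, y, z in rad, then the closure, from 0 (fully open) to 1 (shut). A call has 1 to 5 rows; each row is the pose to reach, as a shift and turn from the pose commanded when the call began; what a row does not reach only later rows make up. A row lasts 1/10 s, in which the tool goes at most 50 mm and 8.59 degrees, less where a joint would pass 70% of its speed; a pose out of reach is approached as far as the arm can. A call with a gripper value outside its range is refused whole. The fingers move at their own pace and stop on an object; the grip force is fixed at half the most. Time passes only in rows, so rows that repeat a pose let the fingers close. It gives the time, the measured TCP pose, the force and the opening at its end, in the units of the state.
- r.sense(): the state, without advancing time (a new reading comes with each control period).
- r.capture(name): name is "scene" or "top" or "wrist"; returns a dict with "image" (420x560x3 uint8, red, green, blue), "range_z" (420x560 float32, m along the optical axis (not along the pixel's ray), 0 where there is no reading), "intrinsics" (3x3 intrinsics, pixels), "extrinsics" (4x4, takes a point from camera to world coordinates); the wrist camera has in their place "mount" (4x4, takes a point from camera to tool coordinates, whose origin is the TCP and whose axes are the flange's). Camera axes: x right, y up, looking along -z (the intrinsics and any distortion apply to the point x, -y, -z); pixel columns grow to the right and rows downward; lengths in m; the calibration is good to about 2 mm. A picture is of the moment at which its call begins: read the wrist's pose just before it.
- r.finish_job(): hands the job in, once; it reports no verdict.
The state is a dict: "time_s": time; "joints": joint angles; "joint_velocities": joint speeds; "effort": joint torques, N m; "tcp_pos": TCP position; "ee_rot": TCP orientation; "wrist_force": force on the tool from outside, world axes, zero at the start; "moment": the same for the moment, N m; "gripper_width": opening from 0.0 (shut) to 1.0 (fully open).
Only numpy, scipy, OpenCV 4.12 (cv2) and the standard library are available. Lean on these libraries where they do the work, as an engineer would, in place of code of your own. Each camera call takes 0.05 s, during which the arm holds its last target. There are 200 camera calls.

## Working session

There is one attempt and no reset: what is moved stays moved. The work goes in short steps, Python scripts to look and compute and a tool call to move; the robot and the scene stay as the last step left them, time stands still between calls to the robot, and variables do not carry over. Pictures are saved under pics/ and viewed, about 8 in all and at most 12, crops included, and the job is handed in when it is done.

Besides the shell and the picture viewer there is one more tool, called after "Request:" as name(argument=value, ...) on one line, values as JSON. play_rows: Moves the arm, as the interface text tells. Its arguments: {"type":"object","properties":{"commands":{"type":"array","items":{"type":"array","items":{"type":"array","items":{"type":"number"}}}}},"required":["commands"]}

```bash
ls; mkdir -p pics
cat > h.py <<'E'
import numpy as np, cv2
from station import r
def cap(n):
    s=r.sense(); d=r.capture(n)
    if 'mount' in d:
        T=np.eye(4);T[:3,:3]=np.array(s['ee_rot']);T[:3,3]=s['tcp_pos']
        d['E']=T@np.array(d['mount'])
    else: d['E']=np.array(d['extrinsics'])
    d['K']=np.array(d['intrinsics']);return d
def save(d,f): cv2.imwrite(f,cv2.cvtColor(d['image'],cv2.COLOR_RGB2BGR))
def pts(d):
    z=d['range_z'];v,u=np.mgrid[:z.shape[0],:z.shape[1]];K=d['K']
    P=np.stack([(u-K[0,2])/K[0,0]*z,-(v-K[1,2])/K[1,1]*z,-z],-1)
    return P@d['E'][:3,:3].T+d['E'][:3,3]
def plane(d,u,v,h):
    K=d['K'];R=d['E'][:3,:3];c=d['E'][:3,3]
    q=R@np.array([(u-K[0,2])/K[0,0],-(v-K[1,2])/K[1,1],-1.]);return c+q*(h-c[2])/q[2]
def proj(d,p):
    K=d['K'];q=d['E'][:3,:3].T@(np.array(p)-d['E'][:3,3]);return K[0,0]*q[0]/-q[2]+K[0,2],K[1,1]*-q[1]/-q[2]+K[1,2]
E
python3 - <<'E'
from h import *
print(r.sense())
for n in ['scene','top']:
    d=cap(n);save(d,f'pics/{n}0.png');print(n,d['K'].round(1).tolist(),d['E'].round(3).tolist());np.savez(f'/tmp/{n}0.npz',**{k:d[k] for k in('image','range_z','K','E')})
    print([k for k in d])
E
```

```text
pics
{'time_s': 0.0, 'joints': array([-5.49686863e+01,  2.20892221e+01,  3.79136471e-01, -2.98143591e-02,
       -6.84106434e+01, -1.48157695e+01]), 'joint_velocities': array([-0.07599872, -0.07658338,  0.02641754, -0.03290627, -0.02651133,
       -0.02070238]), 'effort': array([-8.42794498e-05, -3.90663671e+01,  1.87403852e+01,  4.21976656e+00,
        1.09728935e-02, -1.73680305e-04]), 'tcp_pos': array([ 0.21577193, -0.58592328,  0.22146929]), 'ee_rot': array([[-9.38465601e-01, -3.45371761e-01, -8.13312038e-04],
       [-3.45372712e-01,  9.38463466e-01,  2.00309387e-03],
       [ 7.14515772e-05,  2.16073048e-03, -9.99997663e-01]]), 'wrist_force': array([-0.0696362 , -1.00988327, -0.12895103]), 'moment': array([-0.00376342,  0.0215708 ,  0.0026092 ]), 'gripper_width': 0.9981098817639922}
scene [[381.9, 0.0, 277.0], [0.0, 381.9, 212.1], [0.0, 0.0, 1.0]] [[0.906, -0.267, 0.33, 0.905], [0.424, 0.583, -0.693, -0.782], [-0.007, 0.768, 0.641, 0.894], [0.0, 0.0, 0.0, 1.0]]
['image', 'range_z', 'intrinsics', 'extrinsics', 'E', 'K']
top [[390.6, 0.0, 276.8], [0.0, 390.6, 207.0], [0.0, 0.0, 1.0]] [[0.015, 0.999, -0.041, 0.469], [-1.0, 0.015, -0.003, -0.02], [-0.002, 0.041, 0.999, 1.382], [0.0, 0.0, 0.0, 1.0]]
['image', 'range_z', 'intrinsics', 'extrinsics', 'E', 'K']
```

Run:
```python
import cv2
a=cv2.imread('pics/top0.png');b=cv2.imread('pics/scene0.png')
cv2.imwrite('pics/top0b.png',cv2.resize(a,(800,600),interpolation=cv2.INTER_CUBIC));cv2.imwrite('pics/scene0b.png',cv2.resize(b,(800,600),interpolation=cv2.INTER_CUBIC))
```

```text
(no output)
```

View pics/top0b.png

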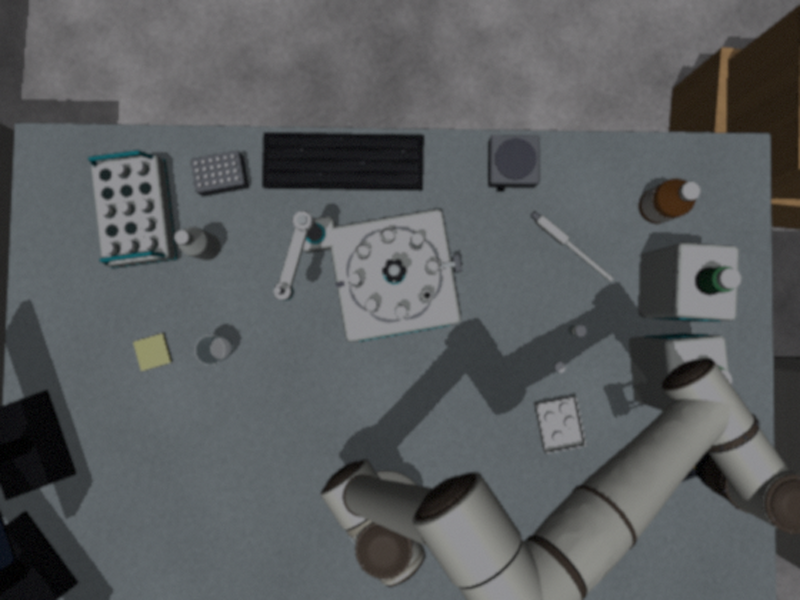

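View pics/scene0b.png

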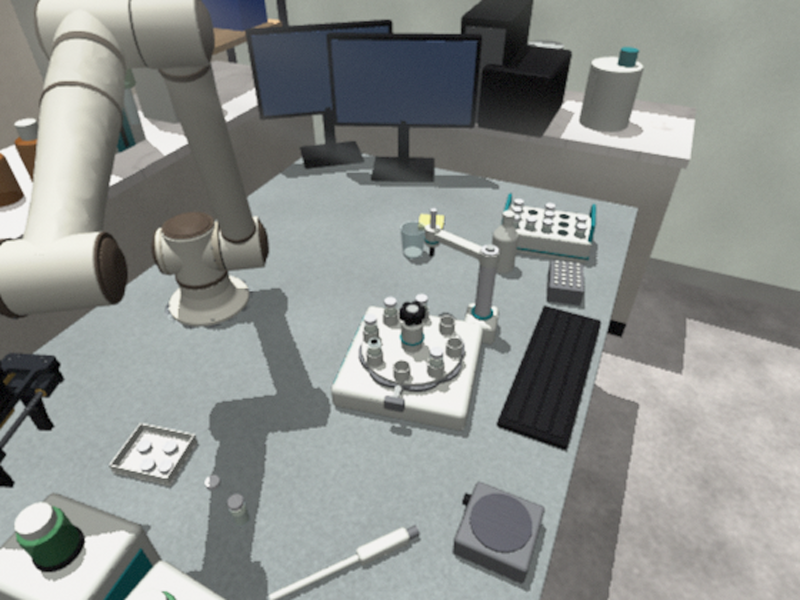

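The top view shows the changer at about (395,275), with its station side on the left. The dosing arm is swung out, with its peg at (283,292) and pivot at (302,220). What looks like the open vial is at (427,295), and the fallback look will be the wrist camera. The scene view agrees: knob at (412,312), peg at (433,215).

Run:
```python
from h import *
for n in ['top','scene']:
    d=dict(np.load(f'/tmp/{n}0.npz'));P=pts(d);im=d['image'].astype(int)
    k=(P[...,2]>.16)&(P[...,2]<.2)&(im.max(-1)<70)&(abs(P[...,0]-.5)<.15)&(abs(P[...,1])<.12)&(d['range_z']>0)
    print(n,'knob',k.sum(),np.median(P[k],0),P[k].min(0),P[k].max(0))
    m=(P[...,2]>.045)&(P[...,2]<.066)&(d['range_z']>0)&(abs(P[...,0]-.5)<.25)&(abs(P[...,1])<.25)
    q=P[m][:,:2].astype(np.float32);print('housing',len(q),cv2.minAreaRect(q))
    m=(P[...,2]>.222)&(P[...,2]<.32)&(d['range_z']>0)&(abs(P[...,0]-.5)<.2)&(P[...,1]>.05)&(P[...,1]<.4)
    print('arm',m.sum()); 
    m2=m&(P[...,2]>.262);print('pegtop',m2.sum(),P[m2].mean(0) if m2.any() else 0)
    q=P[m][:,:2].astype(np.float32);print(cv2.minAreaRect(q))
d=dict(np.load('/tmp/top0.npz'))
print('by ray: knob',plane(d,394*.7,270*.7,.184),'peg',plane(d,283*.7,291*.7,.276),'pivot',plane(d,302*.7,219*.7,.25))
```

```text
top knob 117 [ 0.57385249 -0.01339958  0.18303076] [ 0.55163721 -0.03520733  0.17033475] [0.59559877 0.01110453 0.1881162 ]
housing 3279 ((0.5839494466781616, 0.01458120346069336), (0.30552762746810913, 0.36156004667282104), 9.816414833068848)
arm 590
pegtop 21 [0.52468132 0.21844348 0.27463595]
((0.6002286672592163, 0.19735080003738403), (0.040859367698431015, 0.19007053971290588), 76.01109313964844)
scene knob 179 [ 0.58302506 -0.02866307  0.18075615] [ 0.55376397 -0.04122493  0.16042485] [0.60159695 0.01352797 0.18502238]
housing 2798 ((0.5877562165260315, 0.007703676819801331), (0.3066439926624298, 0.35957491397857666), 10.804508209228516)
arm 387
pegtop 21 [0.52725075 0.21367768 0.27070576]
((0.6017083525657654, 0.19201035797595978), (0.039182960987091064, 0.18871702253818512), 76.33502960205078)
by ray: knob [ 0.57361091 -0.01301652  0.184     ] peg [0.52050762 0.20602092 0.276     ] pivot [0.6694556  0.17598147 0.25      ]
```

Request:
play_rows(commands=[[[0.0,0.0,0.05,0,0,0.14,0],[0.02,0.04,0.08,0,0,0.29,0],[0.05,0.07,0.11,0,0,0.44,0],[0.08,0.1,0.14,0,0,0.59,0],[0.1,0.14,0.15,0,0,0.74,0]]])

```text
time_s: 0.6
tcp_pos: [0.3162, -0.4487, 0.3737]
ee_rot: [[-0.455, -0.89, 0.002], [-0.89, 0.455, -0.003], [0.001, -0.003, -1.0]]
wrist_force: [1.7, -0.1, -0.8]
gripper_width: 0.999
```

Request:
play_rows(commands=[[[0.03,0.04,0,0,0,0.14,0],[0.05,0.08,0,0,0,0.29,0],[0.07,0.12,0,0,0,0.44,0],[0.09,0.16,0,0,0,0.59,0],[0.11,0.2,0,0,0,0.74,0]]])

```text
time_s: 1.1
tcp_pos: [0.425, -0.2469, 0.3715]
ee_rot: [[0.265, -0.964, -0.0], [-0.964, -0.265, 0.0], [-0.0, 0.0, -1.0]]
wrist_force: [0.2, 0.5, -0.8]
gripper_width: 0.998
```

Request:
play_rows(commands=[[[0.03,0.04,0,0,0,0.14,0],[0.05,0.08,0,0,0,0.29,0],[0.07,0.12,0,0,0,0.44,0],[0.09,0.16,0,0,0,0.59,0],[0.11,0.2,0,0,0,0.74,0]]])

```text
time_s: 1.6
tcp_pos: [0.535, -0.0469, 0.3715]
ee_rot: [[0.846, -0.533, -0.001], [-0.533, -0.846, 0.0], [-0.001, 0.0, -1.0]]
wrist_force: [0.6, -0.3, -0.6]
gripper_width: 1.001
```

Request:
play_rows(commands=[[[0.03,0.03,0,0,0,0.14,0],[0.04,0.03,0,0,0,0.29,0],[0.04,0.03,0,0,0,0.44,0],[0.04,0.03,0,0,0,0.59,0],[0.04,0.03,0,0,0,0.74,0]]])

```text
time_s: 2.1
tcp_pos: [0.5747, -0.0185, 0.371]
ee_rot: [[0.984, 0.177, -0.002], [0.177, -0.984, -0.0], [-0.002, -0.0, -1.0]]
wrist_force: [-0.1, 0.1, -0.5]
gripper_width: 1.003
```

Run:
```python
from h import *
s=r.sense();print(s['time_s'],s['joints'].round(1),s['tcp_pos'],s['ee_rot'].round(3).tolist(),s['wrist_force'],s['gripper_width'])
d=cap('wrist');np.savez('/tmp/w1.npz',**{k:d[k] for k in('image','range_z','K','E')});print(d['E'].round(3).tolist(),d['K'].round(1).tolist())
cv2.imwrite('pics/w1.png',cv2.resize(d['image'][...,::-1],(800,600),interpolation=cv2.INTER_CUBIC))
```

```text
2.1 [ 14.3  13.5   9.1  -0.  -85.7  85.9] [ 0.57465501 -0.01847499  0.37095099] [[0.984, 0.177, -0.002], [0.177, -0.984, -0.0], [-0.002, -0.0, -1.0]] [-0.10452322  0.10489281 -0.49297263] 1.0029220665183556
[[0.178, 0.954, 0.24, 0.639], [-0.984, 0.173, 0.043, -0.007], [-0.0, -0.244, 0.97, 0.533], [0.0, 0.0, 0.0, 1.0]] [[358.4, 0.0, 275.1], [0.0, 358.4, 211.4], [0.0, 0.0, 1.0]]
```

View pics/w1.png

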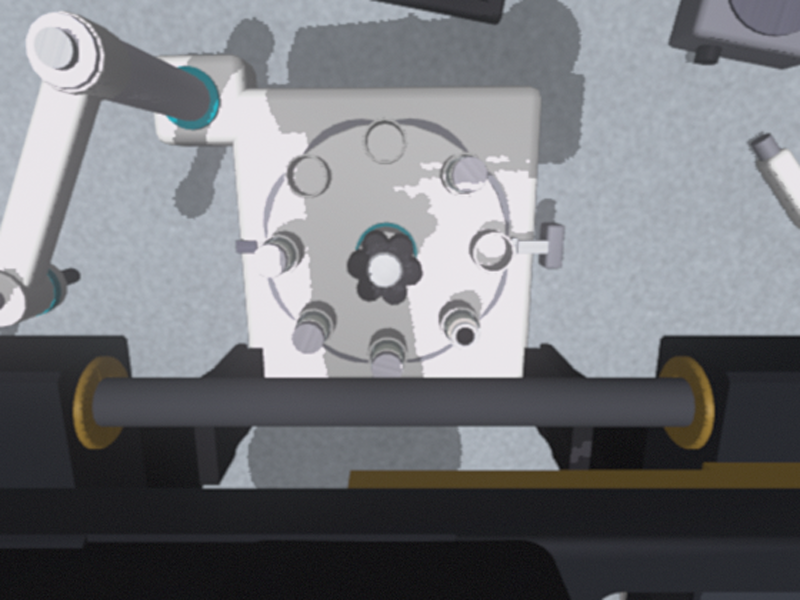

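The wrist picture shows the black star knob at (385,268). The capped vial at the station is at (270,255). The vials one and two places before it, at (310,335) and (387,355), are capped, and the open vial at (463,330) is three places before. The peg end of the arm is at (8,298).

```bash
cat > knob.py <<'E'
from h import *
def knob(d,x0=.574,y0=-.014):
    P=pts(d);im=d['image'].astype(int);ok=(d['range_z']>0)&(np.hypot(P[...,0]-x0,P[...,1]-y0)<.04)&(P[...,2]>.15)&(P[...,2]<.215)
    zz=P[ok][:,2]
    print('z hist',np.unique(np.round(zz*500)/500,return_counts=True))
    k=ok&(im.max(-1)<95);zt=np.percentile(P[k][:,2],90);print('lobe top z',zt,k.sum())
    w=ok&(P[...,2]>zt-.004)      # top of lobes and centre
    m=w.astype(np.uint8);c=max(cv2.findContours(m,cv2.RETR_EXTERNAL,cv2.CHAIN_APPROX_NONE)[0],key=cv2.contourArea)[:,0]
    Q=np.array([plane(d,u,v,zt)[:2] for u,v in c]);(cx,cy),rad=cv2.minEnclosingCircle((Q*1000).astype(np.float32))
    A=np.array([plane(d,u,v,zt)[:2] for v,u in np.argwhere(cv2.drawContours(m*0,[c[:,None]],-1,1,-1)>0)]).mean(0)
    print('circle',cx,cy,rad,'centroid',A)
    for C in (A,np.array([cx,cy])/1000):
        e=Q-C;t=np.arctan2(e[:,1],e[:,0]);R=np.hypot(*e.T);B=np.linspace(-np.pi,np.pi,361)[:-1];o=np.argsort(t)
        f=np.interp(B,t[o],R[o],period=2*np.pi);F=(f*np.exp(-6j*B)).sum();F1=abs((f*np.exp(-1j*B)).sum())/180
        print('lobe dir deg (mod60)',np.degrees(-np.angle(F)*-1)/6%60,'amp',abs(F)/180,'amp1',F1)
    return P
E
python3 - <<'E'
from knob import *
d=dict(np.load('/tmp/w1.npz'));P=knob(d)
# white changer front/side edges: housing rect, cup circle
im=d['image'].astype(int)
# vials caps: bright/depth between .13 and .146
m=((P[...,2]>.132)&(P[...,2]<.148)&(d['range_z']>0)&(abs(np.hypot(P[...,0]-.574,P[...,1]+.014)-.09)<.02)).astype(np.uint8)
n,l,s,c=cv2.connectedComponentsWithStats(m)
for i in range(1,n):
    if s[i,4]>40:
        q=P[l==i].mean(0);print(s[i,4],q,np.hypot(q[0]-.574,q[1]+.014),np.degrees(np.arctan2(q[1]+.014,q[0]-.574)))
m=(P[...,2]>.255)&(P[...,2]<.29)&(d['range_z']>0);print('peg',m.sum(),P[m].mean(0) if m.any() else '')
E
```

```text
z hist (array([0.16 , 0.162, 0.164, 0.166, 0.168, 0.17 , 0.172, 0.174, 0.176,
       0.178, 0.18 , 0.182, 0.184, 0.186, 0.188]), array([   2,    8,   11,    7,    8,   16,   11,    7,   19,    9,   16,
        337, 1112,  362,   35]))
lobe top z 0.18449901953908712 1210
circle 574.7097778320312 -12.50810432434082 26.732229232788086 centroid [ 0.57494836 -0.01241191]
lobe dir deg (mod60) 27.79438073329794 amp 0.0032203764753410283 amp1 0.0003048064054107255
lobe dir deg (mod60) 27.768433942297563 amp 0.00322629025928819 amp1 9.380388291839299e-05
497 [ 0.64839963 -0.0626301   0.14114582] 0.08888302037897942 -33.169979141058676
462 [0.55802103 0.07490129 0.14093199] 0.09032589384749541 100.18945362440185
428 [0.50107375 0.03743607 0.1408868 ] 0.08924073199314826 144.8040605655554
275 [ 0.52404376 -0.08670055  0.13728386] 0.08820995404948086 -124.49493286528278
348 [ 0.48911504 -0.02888487  0.14078426] 0.08618013814511011 -170.0541069810653
peg 0
```

Request:
play_rows(commands=[[[0.0,0.006,-0.04,0,0,0.14,0],[0.0,0.006,-0.08,0,0,0.28,0],[0.0,0.006,-0.12,0,0,0.384,0],[0.0,0.006,-0.13,0,0,0.384,0],[0.0,0.006,-0.13,0,0,0.384,0]]])

```text
time_s: 2.65
tcp_pos: [0.5741, -0.0131, 0.2406]
ee_rot: [[0.852, 0.524, -0.003], [0.524, -0.852, -0.001], [-0.004, -0.001, -1.0]]
wrist_force: [-0.9, -0.2, 1.7]
gripper_width: 0.998
```

Request:
play_rows(commands=[[[0,0,-0.03,0,0,0,0],[0,0,-0.06,0,0,0,0],[0,0,-0.08,0,0,0,0],[0,0,-0.094,0,0,0,0],[0,0,-0.094,0,0,0,0]]])

```text
time_s: 3.15
tcp_pos: [0.5753, -0.0127, 0.1482]
ee_rot: [[0.851, 0.525, 0.0], [0.525, -0.851, -0.0], [-0.0, 0.0, -1.0]]
wrist_force: [-0.1, 0.0, 0.0]
gripper_width: 0.998
```

Request:
play_rows(commands=[[[0,0,0,0,0,0,0.3],[0,0,0,0,0,0,0.42],[0,0,0,0,0,0,0.42],[0,0,0,0,0,0,0.42],[0,0,0,0,0,0,0.42]]])

```text
time_s: 3.65
tcp_pos: [0.5749, -0.0127, 0.1483]
ee_rot: [[0.85, 0.527, 0.001], [0.527, -0.85, 0.0], [0.001, 0.0, -1.0]]
wrist_force: [-0.3, -0.1, -0.5]
gripper_width: 0.64
```

Request:
play_rows(commands=[[[0,0,0,0,0,0,0.42],[0,0,0,0,0,0,0.42],[0,0,0,0,0,0,0.42]]])

```text
time_s: 3.95
tcp_pos: [0.5747, -0.0127, 0.1478]
ee_rot: [[0.85, 0.527, -0.0], [0.527, -0.85, -0.0], [-0.0, -0.0, -1.0]]
wrist_force: [-1.1, 0.5, 0.1]
gripper_width: 0.586
```

Request:
play_rows(commands=[[[0,0,0,0,0,0.1,0.42],[0,0,0,0,0,0.2,0.42],[0,0,0,0,0,0.3,0.42],[0,0,0,0,0,0.4,0.42],[0,0,0,0,0,0.5,0.42]]])

```text
time_s: 4.45
tcp_pos: [0.5747, -0.0126, 0.1469]
ee_rot: [[0.49, 0.872, -0.001], [0.872, -0.49, 0.0], [0.0, -0.001, -1.0]]
wrist_force: [1.8, 0.2, -5.1]
gripper_width: 0.58
```

Request:
play_rows(commands=[[[0,0,0,0,0,0.1,0.42],[0,0,0,0,0,0.2,0.42],[0,0,0,0,0,0.3,0.42],[0,0,0,0,0,0.4,0.42],[0,0,0,0,0,0.4,0.42]]])

```text
time_s: 4.95
tcp_pos: [0.5749, -0.0127, 0.1468]
ee_rot: [[0.116, 0.993, -0.0], [0.993, -0.116, 0.0], [0.0, -0.0, -1.0]]
wrist_force: [2.4, 0.4, -5.1]
gripper_width: 0.582
```

Run:
```python
from h import *
s=r.sense();print(s['time_s'],s['joints'].round(1),s['tcp_pos'],s['wrist_force'],s['moment'],s['gripper_width'])
```

```text
4.95 [ 14.9  21.  -12.9  -0.  -56.2 158.5] [ 0.57485769 -0.01273218  0.14675247] [ 2.36816141  0.41163206 -5.06300213] [-0.07883799 -0.65030706 -0.02389878] 0.5819341611374964
```

Request:
play_rows(commands=[[[0,0,0,0,0,0.07,0.42],[0,0,0,0,0,0.13,0.42],[0,0,0,0,0,0.13,0.42],[0,0,0,0,0,0.07,0.42],[0,0,0,0,0,0.07,0.42]]])

```text
time_s: 5.45
tcp_pos: [0.5746, -0.0128, 0.1484]
ee_rot: [[0.048, 0.999, -0.0], [0.999, -0.048, -0.0], [-0.0, -0.0, -1.0]]
wrist_force: [-0.4, -0.1, 0.1]
gripper_width: 0.58
```

Request:
play_rows(commands=[[[0,0,0,0,0,0,0.1],[0,0,0,0,0,0,0.1],[0,0,0,0,0,0,0.1],[0,0,0,0,0,0,0.1],[0,0,0.01,0,0,0,0.1]]])

```text
time_s: 5.95
tcp_pos: [0.5736, -0.0129, 0.1568]
ee_rot: [[0.046, 0.999, -0.003], [0.999, -0.046, -0.0], [-0.001, -0.003, -1.0]]
wrist_force: [1.4, -0.3, -0.6]
gripper_width: 0.879
```

Request:
play_rows(commands=[[[0,0,0.05,0,0,0,0.1],[0,0,0.1,0,0,0,0.1],[-0.02,0,0.15,0,0,0,0.1],[-0.04,0,0.19,0,0,0,0.1],[-0.04,0,0.19,0,0,0,0.1]]])

```text
time_s: 6.45
tcp_pos: [0.5357, -0.0132, 0.3572]
ee_rot: [[0.045, 0.999, 0.016], [0.999, -0.045, 0.002], [0.002, 0.016, -1.0]]
wrist_force: [-0.3, -0.3, 0.3]
gripper_width: 0.902
```

Run:
```python
from knob import *
s=r.sense();print(s['time_s'],s['joints'].round(1),s['tcp_pos'],s['wrist_force'],s['gripper_width'])
d=cap('wrist');np.savez('/tmp/w2.npz',**{k:d[k] for k in('image','range_z','K','E')})
knob(d)
cv2.imwrite('pics/w2.png',cv2.resize(d['image'][...,::-1],(800,600),interpolation=cv2.INTER_CUBIC))
```

```text
6.45 [ 16.    9.    1.4   0.2 -81.5 161.4] [ 0.53569774 -0.0131927   0.35720751] [-0.2528148  -0.26003999  0.29906788] 0.9024906171349683
z hist (array([0.154, 0.156, 0.158, 0.16 , 0.162, 0.164, 0.166, 0.168, 0.17 ,
       0.172, 0.174, 0.176, 0.178, 0.18 , 0.182]), array([   8,    6,   13,   12,   15,   14,   12,   17,   16,   17,   71,
       1035,  634,  179,    1]))
lobe top z 0.1774613907057555 1405
circle 574.4344482421875 -11.375114440917969 26.607446670532227 centroid [ 0.57423248 -0.01120515]
lobe dir deg (mod60) 34.2557677369461 amp 0.0031595823749776117 amp1 0.00031011923945593477
lobe dir deg (mod60) 34.266571117687604 amp 0.0031601277500790696 amp1 0.00023576148886977595
```

Run:
```python
from knob import *
s=r.sense();print(s['time_s'],s['tcp_pos'],s['ee_rot'].round(3).tolist())
d=cap('wrist');P=knob(d)
m=((P[...,2]>.12)&(P[...,2]<.148)&(d['range_z']>0)&(abs(np.hypot(P[...,0]-.574,P[...,1]+.012)-.09)<.02)).astype(np.uint8)
n,l,s,c=cv2.connectedComponentsWithStats(m)
for i in range(1,n):
    if s[i,4]>60: q=P[l==i];print(s[i,4],np.median(q,0))
```

```text
6.5 [ 0.53516141 -0.01274592  0.35311016] [[0.045, 0.999, 0.01], [0.999, -0.045, 0.002], [0.003, 0.01, -1.0]]
z hist (array([0.154, 0.156, 0.158, 0.16 , 0.162, 0.164, 0.166, 0.168, 0.17 ,
       0.172, 0.174, 0.176, 0.178, 0.18 ]), array([   3,   13,   11,   14,   14,   17,   15,   17,   16,   13,   79,
       1086,  635,  170]))
lobe top z 0.1773721936059749 1426
circle 574.3501586914062 -11.411086082458496 26.577775955200195 centroid [ 0.57423949 -0.01121271]
lobe dir deg (mod60) 34.36015009322716 amp 0.003131436607890889 amp1 0.0003146709529466602
lobe dir deg (mod60) 34.34225591503919 amp 0.003130034936720067 amp1 0.00016759998949683464
604 [0.55642621 0.07551426 0.14126797]
560 [0.50096434 0.03846953 0.14125526]
561 [ 0.4877482  -0.02726202  0.14125268]
604 [ 0.64669147 -0.05960861  0.14090285]
482 [ 0.52472627 -0.08330334  0.13617817]
```

Run:
```python
from h import *
a=dict(np.load('/tmp/scene0.npz'));d=cap('scene')
for q in (a,d):
    P=pts(q);k=(q['range_z']>0)&(q['image'].max(-1)<80)&(np.hypot(P[...,0]-.574,P[...,1]+.012)<.035)&(P[...,2]>.14)&(P[...,2]<.2)
    z=P[k][:,2];print(k.sum(),np.percentile(z,[2,10,50,90,98]))
u,v=map(int,proj(d,(.574,-.012,.16)));f=lambda q:cv2.resize(q['image'][v-40:v+35,u-50:u+50,::-1],(400,300),interpolation=cv2.INTER_CUBIC)
w=dict(np.load('/tmp/w2.npz'));b=cv2.resize(w['image'][...,::-1],(400,300))
cv2.imwrite('pics/c3.png',np.vstack([np.hstack([f(a),f(d)]),np.hstack([b,b*0])]))
```

```text
193 [0.16252235 0.16585488 0.18077582 0.18346917 0.18444803]
186 [0.1565636  0.15973966 0.17378079 0.17644786 0.17773398]
```

View pics/c3.png

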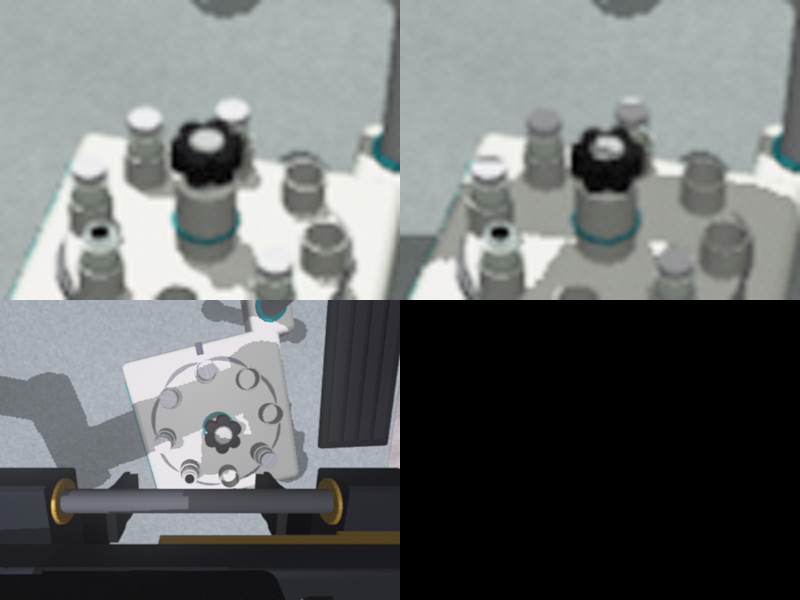

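The knob dropped about 7 mm after 53° anticlockwise, more than the stated 4 mm. The carousel has not turned. I'll regrip loosely and turn clockwise in stages, watching the moment.

Request:
play_rows(commands=[[[0.02,0,-0.03,0,0,-0.03,0.1],[0.04,0,-0.07,0,0,-0.03,0.1],[0.04,0,-0.11,0,0,-0.03,0.1],[0.04,0,-0.13,0,0,-0.03,0.1],[0.04,0,-0.13,0,0,-0.03,0.1]]])

```text
time_s: 7.1
tcp_pos: [0.572, -0.0133, 0.2119]
ee_rot: [[0.076, 0.997, -0.012], [0.997, -0.076, -0.002], [-0.003, -0.012, -1.0]]
wrist_force: [-0.4, -1.1, -0.1]
gripper_width: 0.901
```

Request:
play_rows(commands=[[[0,0,-0.03,0,0,0,0.1],[0,0,-0.06,0,0,0,0.1],[0,0,-0.07,0,0,0,0.1],[0,0,-0.07,0,0,0,0.2],[0,0,-0.07,0,0,0,0.42]]])

```text
time_s: 7.6
tcp_pos: [0.5759, -0.0127, 0.1493]
ee_rot: [[0.075, 0.997, 0.002], [0.997, -0.075, -0.0], [-0.0, 0.002, -1.0]]
wrist_force: [-0.1, 0.3, 1.6]
gripper_width: 0.792
```

Request:
play_rows(commands=[[[0,0,0,0,0,0,0.42],[0,0,0,0,0,0,0.42],[0,0,0,0,0,0,0.42],[0,0,0,0,0,0,0.42],[0,0,0,0,0,0,0.42]]])

```text
time_s: 8.1
tcp_pos: [0.5747, -0.0127, 0.148]
ee_rot: [[0.075, 0.997, 0.0], [0.997, -0.075, 0.0], [0.0, 0.0, -1.0]]
wrist_force: [-0.7, -0.4, 0.3]
gripper_width: 0.58
```

```bash
cat > st.py <<'E'
from h import *
def car(f):
    # carousel angle from scene camera: dark opening of the open vial -> world angle about hub
    d=cap('scene');P=pts(d);im=d['image'].astype(int)
    s=r.sense();y=s['ee_rot'][:,1];print('t',s['time_s'],'j',s['joints'].round(1),'tcp',s['tcp_pos'].round(4),'jaw',np.degrees(np.arctan2(y[1],y[0])).round(1),'F',s['wrist_force'].round(1),'M',s['moment'].round(2),'w',s['gripper_width'].round(3))
    R=np.hypot(P[...,0]-.5748,P[...,1]+.0125);m=((P[...,2]>.128)&(P[...,2]<.15)&(abs(R-.09)<.025)).astype(np.uint8)
    n,l,st,c=cv2.connectedComponentsWithStats(m)
    for i in range(1,n):
        if st[i,4]>20:
            q=P[l==i];print('vial',st[i,4],'ang',np.degrees(np.arctan2(q[:,1].mean()+.0125,q[:,0].mean()-.5748)).round(1),'zmax',np.percentile(q[:,2],95).round(4),'dark',im.max(-1)[l==i].min())
    k=(d['range_z']>0)&(im.max(-1)<80)&(np.hypot(P[...,0]-.574,P[...,1]+.012)<.03)&(P[...,2]>.14)&(P[...,2]<.2)
    if k.any(): print('knobz',k.sum(),np.percentile(P[k][:,2],[2,10,50,90]).round(4))
    if f: u,v=map(int,proj(d,(.574,.03,.15)));cv2.imwrite(f,cv2.resize(d['image'][v-70:v+70,u-90:u+90,::-1],(720,560),interpolation=cv2.INTER_CUBIC))
E
python3 -c "
from st import *
car(None)"
```

```text
Traceback (most recent call last):
  File "st.py", line 5, in car
    s=r.sense();y=s['ee_rot'][:,1];print('t',s['time_s'],'j',s['joints'].round(1),'tcp',s['tcp_pos'].round(4),'jaw',np.degrees(np.arctan2(y[1],y[0])).round(1),'F',s['wrist_force'].round(1),'M',s['moment'].round(2),'w',s['gripper_width'].round(3))
                                                                                                                                                                                                                          ^^^^^^^^^^^^^^^^^^^^^^^^
AttributeError: 'float' object has no attribute 'round'
```

```bash
sed -i "s/s\['gripper_width'\].round(3)/round(float(s['gripper_width']),3)/" st.py; python3 -c "
from st import *
car(None)"
```

```text
t 8.2 j [ 14.9  20.9 -12.8   0.  -56.3 160.8] tcp [ 0.5747 -0.0128  0.1479] jaw -4.3 F [ 0.8 -0.  -0.1] M [-0.12 -0.05 -0.06] w 0.58
vial 42 ang 149.9 zmax 0.1411 dark 61
vial 68 ang -165.2 zmax 0.1416 dark 99
vial 58 ang -120.3 zmax 0.1386 dark 8
vial 80 ang -35.1 zmax 0.1425 dark 99
knobz 212 [0.1531 0.1586 0.174  0.1841]
```

Request:
play_rows(commands=[[[0,0,0,0,0,-0.1,0.42],[0,0,0,0,0,-0.2,0.42],[0,0,0,0,0,-0.3,0.42],[0,0,0,0,0,-0.4,0.42],[0,0,0,0,0,-0.5,0.42]]])

```text
time_s: 8.7
tcp_pos: [0.5747, -0.0126, 0.1478]
ee_rot: [[0.548, 0.837, -0.0], [0.837, -0.548, 0.0], [-0.0, -0.0, -1.0]]
wrist_force: [-0.9, 1.0, -0.3]
gripper_width: 0.578
```

```bash
python3 -c "
from st import *
car(None)"
```

```text
t 8.75 j [ 14.9  20.9 -12.8  -0.  -56.3 131.8] tcp [ 0.5747 -0.0126  0.1478] jaw -33.4 F [0.4 0.2 0.7] M [ 0.03  0.19 -0.  ] w 0.583
vial 61 ang 147.4 zmax 0.1418 dark 103
vial 68 ang -165.2 zmax 0.1422 dark 103
vial 57 ang -120.5 zmax 0.1381 dark 17
vial 77 ang -34.9 zmax 0.1419 dark 99
knobz 137 [0.1547 0.1595 0.1739 0.1865]
```

Request:
play_rows(commands=[[[0,0,0,0,0,-0.12,0.42],[0,0,0,0,0,-0.24,0.42],[0,0,0,0,0,-0.36,0.42],[0,0,0,0,0,-0.48,0.42],[0,0,0,0,0,-0.6,0.42]]])

```text
time_s: 9.25
tcp_pos: [0.5743, -0.0124, 0.1478]
ee_rot: [[0.924, 0.382, -0.001], [0.382, -0.924, 0.0], [-0.001, -0.001, -1.0]]
wrist_force: [-0.7, 1.3, 0.3]
gripper_width: 0.577
```

Request:
play_rows(commands=[[[0,0,0,0,0,-0.12,0.42],[0,0,0,0,0,-0.24,0.42],[0,0,0,0,0,-0.36,0.42],[0,0,0,0,0,-0.48,0.42],[0,0,0,0,0,-0.6,0.42]]])

```text
time_s: 9.75
tcp_pos: [0.5742, -0.0119, 0.1478]
ee_rot: [[0.979, -0.206, -0.001], [-0.206, -0.979, 0.001], [-0.001, -0.001, -1.0]]
wrist_force: [-1.6, 3.4, 1.2]
gripper_width: 0.582
```

Request:
play_rows(commands=[[[0,0,0,0,0,-0.1,0.42],[0,0,0,0,0,-0.2,0.42],[0,0,0,0,0,-0.3,0.42],[0,0,0,0,0,-0.4,0.42],[0,0,0,0,0,-0.5,0.42]]])

```text
time_s: 10.25
tcp_pos: [0.5745, -0.0117, 0.1478]
ee_rot: [[0.761, -0.649, -0.0], [-0.649, -0.761, 0.001], [-0.001, -0.001, -1.0]]
wrist_force: [-1.4, 3.9, 0.8]
gripper_width: 0.588
```

```bash
python3 -c "
from st import *
car(None)"
```

```text
t 10.3 j [ 14.9  20.9 -12.8  -0.1 -56.3  34.5] tcp [ 0.5746 -0.0118  0.1478] jaw -130.7 F [ 0.4  1.8 -0.2] M [ 0.65  0.15 -0.01] w 0.582
vial 67 ang -165.8 zmax 0.1417 dark 107
vial 54 ang -121.0 zmax 0.1384 dark 15
vial 81 ang -35.6 zmax 0.1421 dark 99
knobz 194 [0.1557 0.1602 0.1744 0.1832]
```

Request:
play_rows(commands=[[[0,0,0,0,0,-0.1,0.42],[0,0,0,0,0,-0.2,0.42],[0,0,0,0,0,-0.3,0.42],[0,0,0,0,0,-0.37,0.42],[0,0,0,0,0,-0.37,0.42]]])

```text
time_s: 10.8
tcp_pos: [0.575, -0.0122, 0.1479]
ee_rot: [[0.479, -0.878, 0.001], [-0.878, -0.479, 0.001], [-0.0, -0.001, -1.0]]
wrist_force: [0.2, 1.7, -0.7]
gripper_width: 0.58
```

```bash
python3 -c "
from st import *
car(None)"
```

```text
t 10.85 j [ 14.9  20.9 -12.8   0.  -56.2  13.8] tcp [ 0.5752 -0.0125  0.1479] jaw -151.4 F [ 0.5  1.5 -1. ] M [ 0.41 -0.13  0.03] w 0.577
vial 64 ang -166.1 zmax 0.1413 dark 108
vial 55 ang -121.4 zmax 0.1381 dark 17
vial 81 ang -36.0 zmax 0.1421 dark 97
knobz 204 [0.1542 0.1604 0.1739 0.1778]
```

Request:
play_rows(commands=[[[0,0,0,0,0,-0.05,0.42],[0,0,0,0,0,-0.1,0.42],[0,0,0,0,0,-0.15,0.42],[0,0,0,0,0,-0.2,0.42],[0,0,0,0,0,-0.2,0.42]]])

```text
time_s: 11.35
tcp_pos: [0.5753, -0.0128, 0.148]
ee_rot: [[0.294, -0.956, 0.001], [-0.956, -0.294, -0.0], [0.0, -0.001, -1.0]]
wrist_force: [0.6, 0.8, -0.1]
gripper_width: 0.583
```

```bash
python3 -c "
from st import *
car('pics/c4.png')"
```

```text
t 11.4 j [ 14.9  20.9 -12.8   0.  -56.2   2.2] tcp [ 0.5752 -0.0129  0.1479] jaw -162.9 F [ 1.9  1.3 -1.7] M [ 0.3  -0.26 -0.08] w 0.582
vial 68 ang -174.9 zmax 0.1427 dark 102
vial 55 ang -129.4 zmax 0.1383 dark 13
vial 76 ang -44.1 zmax 0.1423 dark 103
knobz 222 [0.1537 0.1587 0.174  0.1774]
```

View pics/c4.png

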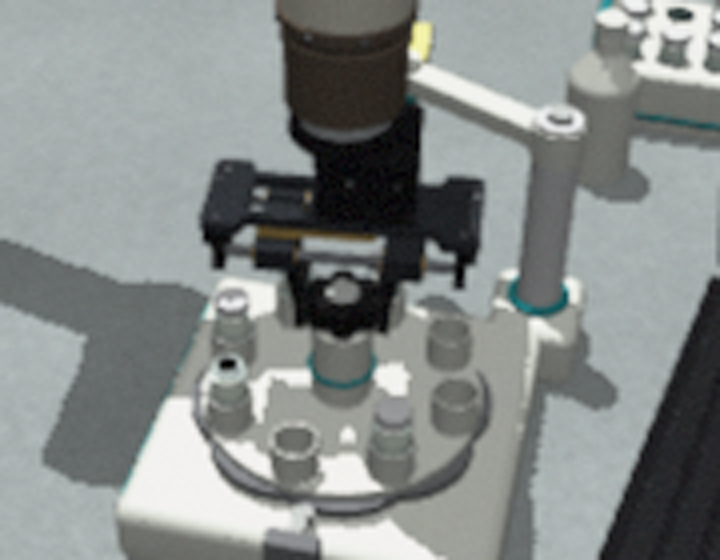

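The crop shows the fingers around the knob and the carousel about 9° on from rest. The gripper hides the gap at the hub, so I'll lift off and measure the knob's height before advancing.

Request:
play_rows(commands=[[[0,0,0,0,0,0.06,0.2],[0,0,0,0,0,0.12,0.1],[0,0,0,0,0,0.12,0.1],[0,0,0,0,0,0.12,0.1],[0,0,0.02,0,0,0.12,0.1]]])

```text
time_s: 11.9
tcp_pos: [0.5725, -0.0132, 0.1652]
ee_rot: [[0.403, -0.915, -0.007], [-0.915, -0.403, -0.001], [-0.002, 0.007, -1.0]]
wrist_force: [-0.4, 0.1, -1.0]
gripper_width: 0.882
```

Request:
play_rows(commands=[[[0,0,0.05,0,0,0,0.1],[0,0,0.1,0,0,0,0.1],[0,0,0.15,0,0,0,0.1],[0,0,0.2,0,0,0,0.1],[0,0,0.2,0,0,0,0.1]]])

```text
time_s: 12.4
tcp_pos: [0.5773, -0.0134, 0.3767]
ee_rot: [[0.404, -0.915, 0.016], [-0.915, -0.404, 0.001], [0.006, -0.015, -1.0]]
wrist_force: [0.2, 0.4, -0.1]
gripper_width: 0.9
```

Request:
play_rows(commands=[[[0,0,0,0,0,0,0.1],[0,0,0,0,0,0,0.1]]])

```text
time_s: 12.6
tcp_pos: [0.574, -0.0128, 0.3663]
ee_rot: [[0.404, -0.915, -0.003], [-0.915, -0.404, -0.0], [-0.001, 0.003, -1.0]]
wrist_force: [-0.4, -0.2, -0.0]
gripper_width: 0.898
```

Run:
```python
from knob import *
from st import car
car('pics/c5.png')
d=cap('wrist');P=knob(d);np.savez('/tmp/w5.npz',**{k:d[k] for k in('image','range_z','K','E')})
m=((P[...,2]>.12)&(P[...,2]<.148)&(d['range_z']>0)&(abs(np.hypot(P[...,0]-.5745,P[...,1]+.012)-.09)<.02)).astype(np.uint8)
n,l,s,c=cv2.connectedComponentsWithStats(m)
for i in range(1,n):
    if s[i,4]>60: q=np.median(P[l==i],0);print(s[i,4],q,np.degrees(np.arctan2(q[1]+.0125,q[0]-.5748)))
R=np.hypot(P[...,0]-.5745,P[...,1]+.012)
z=P[(R<.008)&(d['range_z']>0)][:,2];print('centre disc z',np.median(z) if len(z) else 0)
w=dict(np.load('/tmp/w1.npz'));Q=pts(w);print('centre z before',np.median(Q[np.hypot(Q[...,0]-.5745,Q[...,1]+.012)<.008][:,2]))
w=dict(np.load('/tmp/w2.npz'));Q=pts(w);print('centre z after drop',np.median(Q[np.hypot(Q[...,0]-.5745,Q[...,1]+.012)<.008][:,2]))
```

```text
t 12.65 j [ 14.9  13.6   8.5  -0.  -85.1   9. ] tcp [ 0.574  -0.0129  0.3659] jaw -156.2 F [-1.6  0.3 -0.1] M [0.03 0.12 0.  ] w 0.899
vial 59 ang 137.4 zmax 0.1422 dark 99
vial 60 ang 89.0 zmax 0.1418 dark 101
vial 67 ang -175.1 zmax 0.1427 dark 101
vial 53 ang -129.9 zmax 0.1378 dark 13
vial 78 ang -44.1 zmax 0.1428 dark 102
knobz 170 [0.1552 0.1588 0.1742 0.1769]
z hist (array([0.154, 0.156, 0.158, 0.16 , 0.162, 0.164, 0.166, 0.168, 0.17 ,
       0.172, 0.174, 0.176, 0.178, 0.18 , 0.182]), array([  1,  11,  11,  11,   9,  12,   9,  12,  14,  16,  70, 965, 604,
       184,   5]))
lobe top z 0.1775172706892918 1210
circle 574.0003662109375 -12.860879898071289 26.369646072387695 centroid [ 0.57392705 -0.01294406]
lobe dir deg (mod60) 7.197373852035469 amp 0.0031516637822508855 amp1 0.0002892745857068504
lobe dir deg (mod60) 7.199813676312638 amp 0.0031512696944878934 amp1 0.00026279016066443195
568 [ 0.63813145 -0.07380972  0.14119057] -44.070719030582325
517 [ 0.51402622 -0.07774015  0.13641384] -132.9700873254603
539 [ 0.48642143 -0.01661025  0.14109994] -177.33724868634903
494 [0.57170913 0.07329689 0.14083564] 92.06321093462215
496 [0.51023938 0.04606872 0.14094777] 137.7860097435699
centre disc z 0.1790556374104889
centre z before 0.18611030779452736
centre z after drop 0.40728742124637224
```

The knob's lobe angle (52.8° mod 60) is exactly that of q = 2.25. Its top is at 177 mm, which is the home height, and it now carries the carousel, so the knob is home. The carousel is about 8.5° past its rest position. I'll regrip and advance it by the remaining 126°.

Request:
play_rows(commands=[[[0,0,-0.05,0,0,-0.018,0.1],[0,0,-0.1,0,0,-0.018,0.1],[0,0,-0.15,0,0,-0.018,0.1],[0,0,-0.16,0,0,-0.018,0.1],[0,0,-0.16,0,0,-0.018,0.1]]])

```text
time_s: 13.2
tcp_pos: [0.574, -0.0132, 0.2061]
ee_rot: [[0.388, -0.922, -0.005], [-0.922, -0.388, -0.002], [0.0, 0.005, -1.0]]
wrist_force: [0.1, -0.7, 0.1]
gripper_width: 0.903
```

Request:
play_rows(commands=[[[0,0,-0.03,0,0,0,0.1],[0,0,-0.05,0,0,0,0.1],[0,0,-0.06,0,0,0,0.2],[0,0,-0.06,0,0,0,0.42],[0,0,-0.06,0,0,0,0.42]]])

```text
time_s: 13.7
tcp_pos: [0.5763, -0.0126, 0.1499]
ee_rot: [[0.388, -0.922, 0.004], [-0.922, -0.388, 0.0], [0.001, -0.004, -1.0]]
wrist_force: [0.4, 0.2, 0.7]
gripper_width: 0.711
```

Request:
play_rows(commands=[[[0,0,0,0,0,0,0.42],[0,0,0,0,0,0,0.42],[0,0,0,0,0,0,0.42],[0,0,0,0,0,0,0.42],[0,0,0,0,0,0,0.42]]])

```text
time_s: 14.2
tcp_pos: [0.5748, -0.0127, 0.1479]
ee_rot: [[0.388, -0.922, 0.0], [-0.922, -0.388, 0.0], [0.0, -0.0, -1.0]]
wrist_force: [0.6, -0.1, 1.0]
gripper_width: 0.581
```

Request:
play_rows(commands=[[[0,0,0,0,0,-0.06,0.42],[0,0,0,0,0,-0.14,0.42],[0,0,0,0,0,-0.22,0.42],[0,0,0,0,0,-0.3,0.42],[0,0,0,0,0,-0.38,0.42]]])

```text
time_s: 14.7
tcp_pos: [0.575, -0.0126, 0.148]
ee_rot: [[0.017, -1.0, 0.001], [-1.0, -0.017, -0.0], [0.0, -0.001, -1.0]]
wrist_force: [0.3, -0.2, 0.1]
gripper_width: 0.584
```

Request:
play_rows(commands=[[[0,0,0,0,0,-0.08,0.42],[0,0,0,0,0,-0.16,0.42],[0,0,0,0,0,-0.24,0.42],[0,0,0,0,0,-0.32,0.42],[0,0,0,0,0,-0.4,0.42]]])

```text
time_s: 15.2
tcp_pos: [0.5748, -0.0126, 0.148]
ee_rot: [[-0.374, -0.927, 0.0], [-0.927, 0.374, -0.0], [0.0, -0.0, -1.0]]
wrist_force: [-0.4, -0.3, 0.4]
gripper_width: 0.582
```

Request:
play_rows(commands=[[[0,0,0,0,0,-0.08,0.42],[0,0,0,0,0,-0.16,0.42],[0,0,0,0,0,-0.24,0.42],[0,0,0,0,0,-0.32,0.42],[0,0,0,0,0,-0.4,0.42]]])

```text
time_s: 15.7
tcp_pos: [0.5746, -0.0125, 0.148]
ee_rot: [[-0.706, -0.708, -0.0], [-0.708, 0.706, -0.0], [0.0, 0.0, -1.0]]
wrist_force: [-1.6, 1.1, 0.8]
gripper_width: 0.584
```

```bash
python3 -c "
from st import *
car(None)"
```

```text
t 15.75 j [ 14.9  20.9 -12.8  -0.  -56.3 -60. ] tcp [ 0.5746 -0.0125  0.148 ] jaw 134.9 F [-0.8  1.3  1.6] M [ 0.28  0.28 -0.09] w 0.581
vial 44 ang 167.7 zmax 0.1376 dark 11
vial 67 ang 26.8 zmax 0.1417 dark 98
vial 75 ang -101.1 zmax 0.1427 dark 100
knobz 56 [0.1536 0.1563 0.1707 0.1949]
```

Request:
play_rows(commands=[[[0,0,0,0,0,-0.08,0.42],[0,0,0,0,0,-0.16,0.42],[0,0,0,0,0,-0.24,0.42],[0,0,0,0,0,-0.32,0.42],[0,0,0,0,0,-0.4,0.42]]])

```text
time_s: 16.25
tcp_pos: [0.5745, -0.0124, 0.148]
ee_rot: [[-0.925, -0.379, -0.0], [-0.379, 0.925, 0.0], [0.0, 0.0, -1.0]]
wrist_force: [-1.2, 1.3, 1.6]
gripper_width: 0.581
```

Request:
play_rows(commands=[[[0,0,0,0,0,-0.08,0.42],[0,0,0,0,0,-0.16,0.42],[0,0,0,0,0,-0.24,0.42],[0,0,0,0,0,-0.32,0.42],[0,0,0,0,0,-0.4,0.42]]])

```text
time_s: 16.75
tcp_pos: [0.5744, -0.0122, 0.1479]
ee_rot: [[-1.0, 0.012, -0.001], [0.012, 1.0, 0.0], [0.001, 0.0, -1.0]]
wrist_force: [-1.6, 3.1, 2.4]
gripper_width: 0.585
```

Request:
play_rows(commands=[[[0,0,0,0,0,-0.08,0.42],[0,0,0,0,0,-0.15,0.42],[0,0,0,0,0,-0.22,0.42],[0,0,0,0,0,-0.26,0.42],[0,0,0,0,0,-0.26,0.42]]])

```text
time_s: 17.25
tcp_pos: [0.5746, -0.012, 0.1479]
ee_rot: [[-0.964, 0.267, 0.0], [0.267, 0.964, 0.001], [0.0, 0.001, -1.0]]
wrist_force: [-2.6, 3.3, 1.2]
gripper_width: 0.583
```

```bash
python3 -c "
from st import *
car(None)"
```

```text
t 17.3 j [ 1.490e+01  2.090e+01 -1.280e+01 -1.000e-01 -5.630e+01 -1.203e+02] tcp [ 0.5747 -0.0121  0.1479] jaw 74.6 F [-0.7  3.9  1.9] M [1.16 0.41 0.02] w 0.583
vial 60 ang 55.5 zmax 0.1415 dark 98
vial 69 ang -162.0 zmax 0.142 dark 100
vial 72 ang 10.9 zmax 0.142 dark 102
vial 79 ang -32.2 zmax 0.1424 dark 97
knobz 137 [0.1572 0.1609 0.1745 0.1851]
```

Request:
play_rows(commands=[[[0,0,0,0,0,-0.025,0.42],[0,0,0,0,0,-0.05,0.42],[0,0,0,0,0,-0.05,0.42],[0,0,0,0,0,-0.05,0.42]]])

```text
time_s: 17.7
tcp_pos: [0.5749, -0.0121, 0.1479]
ee_rot: [[-0.949, 0.316, 0.001], [0.316, 0.949, 0.001], [-0.0, 0.001, -1.0]]
wrist_force: [-1.1, 6.0, 1.1]
gripper_width: 0.584
```

Request:
play_rows(commands=[[[0,0,0,0,0,0.02,0.3],[0,0,0,0,0,0.05,0.1],[0,0,0,0,0,0.05,0.1],[0,0,0,0,0,0.05,0.1],[0,0,0.02,0,0,0.05,0.1]]])

```text
time_s: 18.2
tcp_pos: [0.5727, -0.0134, 0.1652]
ee_rot: [[-0.963, 0.269, -0.007], [0.269, 0.963, -0.001], [0.006, -0.003, -1.0]]
wrist_force: [0.6, 0.5, -0.5]
gripper_width: 0.875
```

Request:
play_rows(commands=[[[0,0,0.05,0,0,0,0.1],[0,0,0.1,0,0,0,0.1],[0,0,0.15,0,0,0,0.1],[0,0,0.19,0,0,0,0.1],[0,0,0.2,0,0,0,0.1]]])

```text
time_s: 18.7
tcp_pos: [0.5763, -0.0134, 0.374]
ee_rot: [[-0.963, 0.268, 0.011], [0.268, 0.963, 0.0], [-0.01, 0.003, -1.0]]
wrist_force: [0.1, 0.0, -0.2]
gripper_width: 0.901
```

Request:
play_rows(commands=[[[0,0,0,0,0,0,0.1],[0,0,0,0,0,0,0.1]]])

```text
time_s: 18.9
tcp_pos: [0.5741, -0.0128, 0.3659]
ee_rot: [[-0.963, 0.268, -0.003], [0.268, 0.963, 0.0], [0.003, -0.001, -1.0]]
wrist_force: [-0.0, -0.1, -0.6]
gripper_width: 0.899
```

```bash
cat > w.py <<'E'
from knob import *
def look(f):
    d=cap('wrist');P=knob(d)
    m=((P[...,2]>.12)&(P[...,2]<.148)&(d['range_z']>0)&(abs(np.hypot(P[...,0]-.5745,P[...,1]+.012)-.09)<.02)).astype(np.uint8)
    n,l,s,c=cv2.connectedComponentsWithStats(m)
    for i in range(1,n):
        if s[i,4]>60: q=np.median(P[l==i],0);print(s[i,4],q.round(4),np.degrees(np.arctan2(q[1]+.0125,q[0]-.5748)).round(1))
    cv2.imwrite(f,cv2.resize(d['image'][...,::-1],(800,600),interpolation=cv2.INTER_CUBIC));return d,P
E
python3 - <<'E'
from w import *
from st import car
car(None); d,P=look('pics/w6.png')
E
```

```text
t 18.95 j [  14.9   13.6    8.5   -0.   -85.1 -120.4] tcp [ 0.574  -0.0128  0.3654] jaw 74.4 F [ 0.6 -0.4 -0.9] M [-0.08 -0.04 -0.03] w 0.899
vial 44 ang 99.5 zmax 0.1379 dark 10
vial 58 ang 52.1 zmax 0.142 dark 98
vial 66 ang -165.0 zmax 0.1416 dark 102
vial 71 ang 7.6 zmax 0.1423 dark 96
vial 76 ang -35.1 zmax 0.1423 dark 97
knobz 174 [0.1551 0.1598 0.1738 0.1766]
z hist (array([0.156, 0.158, 0.16 , 0.162, 0.164, 0.166, 0.168, 0.17 , 0.172,
       0.174, 0.176, 0.178, 0.18 ]), array([  15,    8,   12,    4,   11,   17,   11,   11,   10,   67, 1054,
        553,  164]))
lobe top z 0.17736844119489006 1176
circle 573.794921875 -11.479473114013672 26.473783493041992 centroid [ 0.57348251 -0.01133828]
lobe dir deg (mod60) 13.027784253126798 amp 0.003139956569995499 amp1 0.00030033239534110203
lobe dir deg (mod60) 13.02297344424899 amp 0.0031390972241150997 amp1 6.739656444200818e-05
560 [ 0.4866 -0.0279  0.1412] -170.1
527 [0.5557 0.0749 0.1361] 102.4
545 [0.6216 0.062  0.1409] 57.9
503 [0.6585 0.006  0.1408] 12.5
430 [ 0.6438 -0.059   0.1406] -34.0
```

View pics/w6.png

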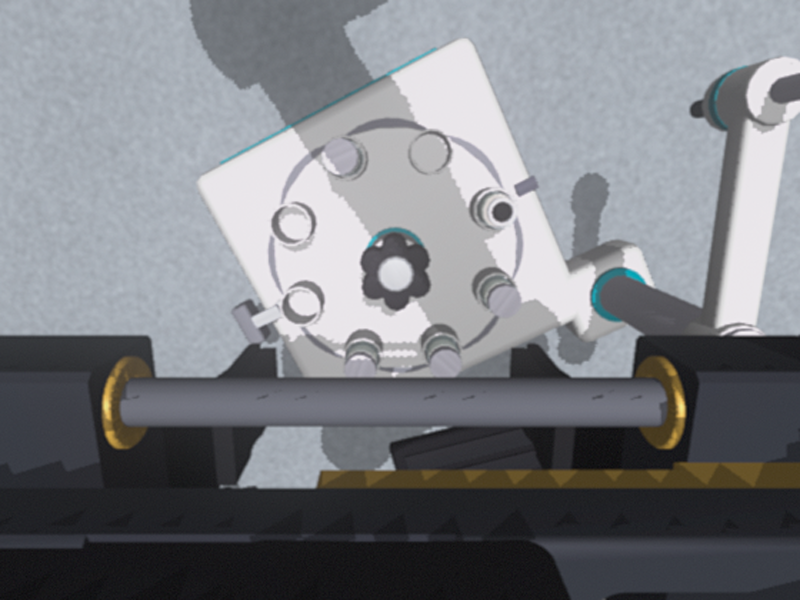

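The picture shows the open vial (502,210) beside the index mark (527,186), and the carousel is back at a rest angle. The knob is still home (lobes at 47°, expected 46.3°). Next is the dosing arm.

Request:
play_rows(commands=[[[0,0.03,0.04,0,0,0,0.1],[-0.02,0.07,0.06,0,0,0,0.1],[-0.03,0.12,0.09,0,0,0,0.1],[-0.04,0.16,0.092,0,0,0,0.1],[-0.05,0.2,0.092,0,0,0,0.1]]])

```text
time_s: 19.5
tcp_pos: [0.5242, 0.1892, 0.4598]
ee_rot: [[-0.964, 0.268, 0.0], [0.268, 0.964, 0.0], [-0.0, 0.0, -1.0]]
wrist_force: [0.9, -0.2, -0.1]
gripper_width: 0.902
```

Request:
play_rows(commands=[[[0,0.022,0,0,0,0,0.1],[0,0.022,0,0,0,0,0.1],[0,0.022,0,0,0,0,0.1],[0,0.022,0,0,0,0,0.1]]])

```text
time_s: 19.9
tcp_pos: [0.5248, 0.2084, 0.4592]
ee_rot: [[-0.963, 0.269, -0.001], [0.269, 0.963, -0.001], [0.001, -0.001, -1.0]]
wrist_force: [0.3, -0.2, -0.2]
gripper_width: 0.903
```

Run:
```python
from h import *
s=r.sense();print(s['time_s'],s['joints'].round(1),s['tcp_pos'])
d=cap('wrist');P=pts(d);cv2.imwrite('pics/w7.png',cv2.resize(d['image'][...,::-1],(800,600),interpolation=cv2.INTER_CUBIC))
m=((P[...,2]>.255)&(P[...,2]<.29)&(d['range_z']>0)).astype(np.uint8)
n,l,st,c=cv2.connectedComponentsWithStats(m)
for i in range(1,n):
    if st[i,4]>30:
        q=P[l==i];t=q[q[:,2]>np.percentile(q[:,2],90)-.004];print(st[i],q.mean(0),'top',t.mean(0),t.min(0),t.max(0))
m=(P[...,2]>.215)&(P[...,2]<.25)&(d['range_z']>0);print(m.sum(),np.histogram(P[m][:,2],7))
```

```text
19.9 [  38.1   12.7   20.     0.   -97.4 -143.7] [0.52484455 0.20842439 0.45915666]
[279 178  14  17 190] [0.5216482  0.21952094 0.27382858] top [0.52260145 0.21942641 0.27603205] [0.51627556 0.21282321 0.27319856] [0.52955392 0.22611284 0.27797259]
2830 (array([  16,  263, 1577,  364,  370,  231,    9]), array([0.21519279, 0.22015209, 0.22511139, 0.23007069, 0.23502999,
       0.23998929, 0.24494859, 0.24990789]))
```

View pics/w7.png

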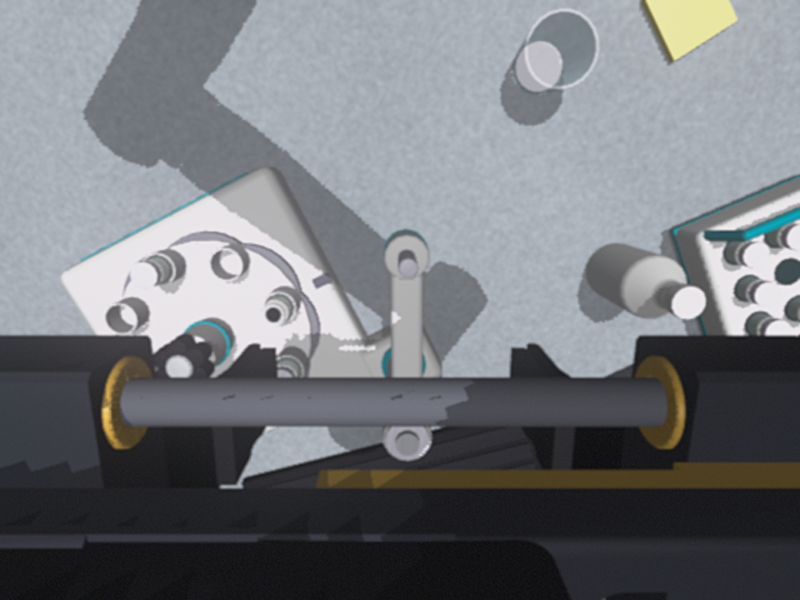

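The picture shows the peg on the head at about (408,262), the link running down to the pivot at (407,440), and the bystanders untouched. The jaw axis lies across the link. I'll descend and grip the peg.

Request:
play_rows(commands=[[[-0.002,0.01,-0.04,0,0,0,0.1],[-0.002,0.01,-0.08,0,0,0,0.2],[-0.002,0.01,-0.12,0,0,0,0.3],[-0.002,0.01,-0.14,0,0,0,0.4],[-0.002,0.01,-0.14,0,0,0,0.4]]])

```text
time_s: 20.45
tcp_pos: [0.5215, 0.2173, 0.3164]
ee_rot: [[-0.963, 0.27, -0.006], [0.27, 0.963, -0.004], [0.005, -0.005, -1.0]]
wrist_force: [-0.5, -0.2, 0.4]
gripper_width: 0.64
```

Request:
play_rows(commands=[[[0,0,-0.03,0,0,0,0.4],[0,0,-0.06,0,0,0,0.4],[0,0,-0.078,0,0,0,0.4],[0,0,-0.078,0,0,0,0.6],[0,0,-0.078,0,0,0,0.75]]])

```text
time_s: 20.95
tcp_pos: [0.524, 0.2192, 0.2438]
ee_rot: [[-0.963, 0.268, 0.003], [0.268, 0.963, 0.001], [-0.003, 0.002, -1.0]]
wrist_force: [0.3, 0.9, 0.7]
gripper_width: 0.494
```

Request:
play_rows(commands=[[[0,0,0,0,0,0,0.79],[0,0,0,0,0,0,0.79],[0,0,0,0,0,0,0.79],[0,0,0,0,0,0,0.79],[0,0,0,0,0,0,0.79]]])

```text
time_s: 21.45
tcp_pos: [0.5228, 0.2193, 0.242]
ee_rot: [[-0.963, 0.268, 0.0], [0.268, 0.963, 0.0], [-0.0, 0.0, -1.0]]
wrist_force: [-1.1, -1.0, 0.3]
gripper_width: 0.217
```

Request:
play_rows(commands=[[[0,0,0,0,0,0,0.9],[0,0,0,0,0,0,0.9],[0,0,0,0,0,0,0.9],[0,0,0,0,0,0,0.9],[0,0,0,0,0,0,0.9]]])

```text
time_s: 21.95
tcp_pos: [0.5227, 0.2193, 0.2418]
ee_rot: [[-0.963, 0.268, -0.0], [0.268, 0.963, -0.0], [0.0, -0.0, -1.0]]
wrist_force: [-0.3, 0.0, -0.3]
gripper_width: 0.152
```

Run:
```python
from h import *
s=r.sense();p=np.array(s['tcp_pos'][:2]);print(s['time_s'],s['joints'].round(1),s['tcp_pos'],s['wrist_force'],s['gripper_width'])
st=np.array([.5589,.0761]);c=p-st;L=np.hypot(*c);e=-c/L;pv=(p+st)/2+np.array([-e[1],e[0]])*np.sqrt(.153**2-L*L/4);a=2*np.arcsin(L/2/.153)
print('pivot',pv,'angle',a)
for k in np.append(np.arange(.1,a,.1),[a,a+.02]):
    R=np.array([[np.cos(k),-np.sin(k)],[np.sin(k),np.cos(k)]]);print(round(k,3),(pv+R@(p-pv)-p).round(4))
```

```text
21.95 [  39.1   15.6   -6.1   -0.   -68.2 -144.7] [0.52270173 0.21927187 0.24180555] [-0.29068526  0.03161039 -0.26020086] 0.1517532194789336
pivot [0.67071613 0.18053253] angle 1.0072522601639584
0.1 [-0.0031 -0.015 ]
0.2 [-0.0047 -0.0302]
0.3 [-0.0048 -0.0455]
0.4 [-0.0034 -0.0607]
0.5 [-0.0005 -0.0757]
0.6 [ 0.004  -0.0903]
0.7 [ 0.0099 -0.1045]
0.8 [ 0.0171 -0.1179]
0.9 [ 0.0257 -0.1306]
1.0 [ 0.0354 -0.1424]
1.007 [ 0.0362 -0.1432]
1.027 [ 0.0383 -0.1454]
```

Request:
play_rows(commands=[[[-0.003,-0.015,0,0,0,0.1,0.9],[-0.0047,-0.03,0,0,0,0.2,0.9],[-0.0048,-0.0455,0,0,0,0.3,0.9],[-0.0034,-0.0607,0,0,0,0.4,0.9],[-0.0005,-0.0757,0,0,0,0.5,0.9]]])

```text
time_s: 22.45
tcp_pos: [0.5217, 0.1432, 0.2418]
ee_rot: [[-0.973, -0.231, -0.001], [-0.231, 0.973, 0.0], [0.001, 0.001, -1.0]]
wrist_force: [-1.5, 1.4, -0.3]
gripper_width: 0.154
```

Request:
play_rows(commands=[[[0.0045,-0.0146,0,0,0,0.1,0.9],[0.0104,-0.0288,0,0,0,0.2,0.9],[0.0176,-0.0422,0,0,0,0.3,0.9],[0.0262,-0.0549,0,0,0,0.4,0.9],[0.031,-0.0609,0,0,0,0.45,0.9]]])

```text
time_s: 22.95
tcp_pos: [0.5526, 0.0812, 0.2418]
ee_rot: [[-0.777, -0.629, -0.002], [-0.629, 0.777, -0.001], [0.003, 0.0, -1.0]]
wrist_force: [-3.4, -0.8, 1.6]
gripper_width: 0.15
```

Run:
```python
from h import *
s=r.sense();p=np.array(s['tcp_pos'][:2]);print(s['time_s'],s['joints'].round(1),s['tcp_pos'],s['wrist_force'],s['moment'],s['gripper_width'],np.hypot(*(p-[.6707,.1805])))
```

```text
22.95 [ 25.   14.9  -7.2   0.  -68.1 -76. ] [0.55263017 0.0812108  0.24181765] [-3.41679186 -0.82401166  1.57788858] [-0.20753122  0.73831062  0.02370095] 0.15031937152560979 0.15426869442005695
```

Request:
play_rows(commands=[[[0.0025,-0.003,0,0,0,0.025,0.9],[0.005,-0.006,0,0,0,0.05,0.9],[0.0065,-0.0075,0,0,0,0.06,0.9],[0.0065,-0.0075,0,0,0,0.06,0.9]]])

```text
time_s: 23.35
tcp_pos: [0.5575, 0.0756, 0.2418]
ee_rot: [[-0.739, -0.673, -0.005], [-0.673, 0.739, 0.001], [0.003, 0.004, -1.0]]
wrist_force: [-6.4, 3.4, 4.4]
gripper_width: 0.146
```

Request:
play_rows(commands=[[[0.001,-0.001,0,0,0,0.01,0.9],[0.0015,-0.0015,0,0,0,0.014,0.9],[0.0015,-0.0015,0,0,0,0.014,0.9]]])

```text
time_s: 23.65
tcp_pos: [0.5575, 0.0755, 0.2418]
ee_rot: [[-0.73, -0.684, -0.007], [-0.684, 0.73, 0.003], [0.004, 0.007, -1.0]]
wrist_force: [-12.0, 7.8, 7.1]
gripper_width: 0.147
```

The arm stalls at its stop with about 14 N opposing. I'll release the peg, lift and check.

Request:
play_rows(commands=[[[0,0,0,0,0,0,0.5],[0,0,0,0,0,0,0.5],[0,0,0,0,0,0,0.5],[0,0,0,0,0,0,0.5],[0,0,0,0,0,0,0.5]]])

```text
time_s: 24.15
tcp_pos: [0.5615, 0.0734, 0.2417]
ee_rot: [[-0.73, -0.683, 0.0], [-0.683, 0.73, -0.0], [-0.0, -0.0, -1.0]]
wrist_force: [-0.3, -0.0, -0.6]
gripper_width: 0.469
```

Request:
play_rows(commands=[[[0,0,0.02,0,0,0,0.5],[0,0,0.05,0,0,0,0.5],[0,0,0.09,0,0,0,0.5],[0,0,0.13,0,0,0,0.5],[0,0,0.17,0,0,0,0.5]]])

```text
time_s: 24.65
tcp_pos: [0.5611, 0.0733, 0.4135]
ee_rot: [[-0.73, -0.683, 0.0], [-0.683, 0.73, -0.0], [-0.0, -0.0, -1.0]]
wrist_force: [1.2, 1.1, 0.1]
gripper_width: 0.499
```

Request:
play_rows(commands=[[[-0.04,-0.02,0.02,0,0,0,0.4],[-0.08,-0.04,0.02,0,0,0,0.4],[-0.12,-0.06,0.02,0,0,0,0.3],[-0.14,-0.08,0.02,0,0,0,0.3],[-0.14,-0.08,0.02,0,0,0,0.3]]])

```text
time_s: 25.15
tcp_pos: [0.4189, -0.0082, 0.4337]
ee_rot: [[-0.731, -0.682, 0.004], [-0.682, 0.731, 0.001], [-0.004, -0.002, -1.0]]
wrist_force: [0.8, -0.3, 0.7]
gripper_width: 0.689
```

Run:
```python
from st import *
car(None);s=r.sense();print(s['tcp_pos'])
for n in('top','scene'):
    d=cap(n);P=pts(d);m=(P[...,2]>.25)&(P[...,2]<.29)&(d['range_z']>0)&(np.hypot(P[...,0]-.5589,P[...,1]-.0761)<.03)
    if m.any():
        q=P[m];t=q[q[:,2]>.268];print(n,'peg',m.sum(),q.mean(0),t.mean(0) if len(t) else '')
    cv2.imwrite(f'pics/{n}8.png',d['image'][...,::-1])
a=cv2.imread('pics/top8.png');b=cv2.imread('pics/scene8.png');u,v=map(int,proj(d,(.56,.03,.15)))
cv2.imwrite('pics/fin.png',np.hstack([cv2.resize(a,(400,300)),cv2.resize(b[v-75:v+75,u-100:u+100],(400,300),interpolation=cv2.INTER_CUBIC)]))
```

```text
t 25.2 j [ 21.4  -3.4  -1.4   0.  -91.8 -68.3] tcp [ 0.4203 -0.0073  0.433 ] jaw 133.1 F [ 1.3 -0.7 -0.6] M [0.02 0.03 0.03] w 0.692
vial 47 ang 99.2 zmax 0.1375 dark 7
vial 60 ang 51.6 zmax 0.1418 dark 99
vial 68 ang -164.7 zmax 0.1423 dark 99
vial 72 ang 7.7 zmax 0.142 dark 98
vial 78 ang -35.3 zmax 0.1419 dark 96
knobz 188 [0.1558 0.1587 0.1739 0.1768]
[ 0.42032195 -0.00726231  0.43299577]
top peg 22 [0.55840992 0.07644444 0.27424774] [0.55859628 0.0766331  0.27514734]
scene peg 46 [0.56155432 0.07136104 0.26458324] [0.56071814 0.07279445 0.27318295]
```

View pics/fin.png

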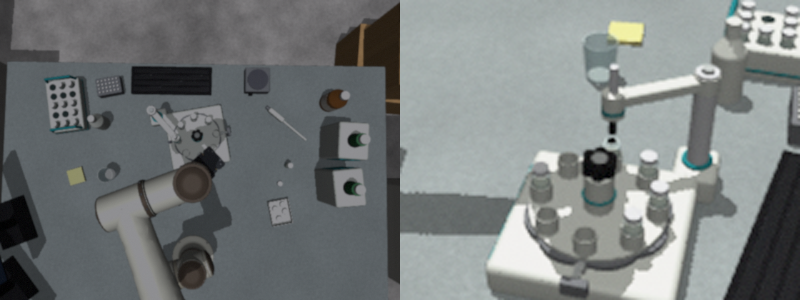

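The final picture shows the nozzle straight over the open vial (612,145 in the crop), with the vials upright and the bystanders in place. The peg measures (0.5586, 0.0766) and the station (0.5589, 0.0761). I'm handing the job in.

```bash
python3 -c "
from h import *
print(r.finish_job())"
```

```text
the job is handed in; nothing more can be done
None
```

The job is handed in, at about 25 s of the 72 s allowed. The checks I made at the end look right, but one height reading disagrees with the task text, as noted below.

What I did:
- **Knob:** I turned it anticlockwise about 54° with loose fingers until it dropped, then clockwise until it hit its stop and began to carry the carousel.
- **Carousel:** I advanced it three places and released it.
- **Dosing arm:** I gripped the peg, swung the arm in until it stalled at its stop (about 14 N opposing), released it and backed away.

What the last checks showed:
- **Knob home:** its lobe angle was within 1° of the home position. Its top measured 177 mm, which is the home height.
- **Open vial at the station:** it stands at the index mark. The carousel's angles match the starting rest position within about 0.5°. I judged the pawl clicked in from that angle and did not measure its travel.
- **Dosing arm:** the peg is within about 1 mm of the point above the station in the top view, and within about 4 mm in the rougher scene view.
- **Vials and bench:** all five carousel vials are upright at the right heights, and the bystanders look undisturbed.

What disagreed:
- **Drop height:** the knob's drop measured about 7 mm instead of the roughly 4 mm I expected. Its height then hardly changed over the clockwise turn. Even so, it turned the full expected 2.5 rad before its stop carried the carousel.
- **Carousel between positions:** when I let go about 0.15 rad past the first rest position to check the knob, the carousel stayed there instead of settling. I then turned it on from there.

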